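# Tare the plaster scale with a stylus

## Robot

A 6-joint arm with a two-finger parallel gripper is mounted at the origin on the work surface. World frame = base frame: x ahead of the robot, y to its left, z up, the work surface at z = 0. Lengths are in m, angles in rad, forces in N, time in s.
With the tool pointing down it reaches from about 0.325 to 0.775 m from the base axis. Payload 5.5 kg.
Tool frame: the origin (TCP) lies on the mounting face of the last link; the fingertips stand 173 mm ahead of it and the grasp point (between the pads) lies 155 mm ahead of it; z points along the fingers, y is the direction in which the jaws open and shut (so a half turn about z gives the same grasp; the last joint's range is limited). The gripper opens to 85 mm and grips with 20 to 120 N. Pads are 22 mm wide; open, the fingers measure 114 mm over their backs; the gripper's body (76 mm by 85 mm) begins 54 mm behind the grasp point. The pads swing forward as they close: fully open they stand 13 mm farther back than shut.
Start: joints at [1.072, 0.091, 1.231, -0, 1.82, -0.057], TCP at [0.257, 0.542, 0.405] pointing down, gripper open.
Joint ranges: [-2.87, 2.87], [-0.86, 2.18], [0.17, 2.46], [-1.51, 4.65], [0.06, 2.69], [-2.65, 2.65]. Speed limits (rad/s): [2.57, 2.57, 3.01, 3.14, 3.14, 3.14].

## Interface

Orientations are given as a rotation vector (axis times angle).
In Python, from station import manip gives the robot as it stands.
- The arm moves only by the shell command python3 -m inch 'ROWS' [FORCE]. ROWS is JSON, one flat list of numbers, 7 for each row, row after row: the shift along the tool's x, y, z in mm, then the turn, a rotation vector about the tool's x, y, z in degrees, then the opening, from 0 (shut) to 1 (fully open). In form: [tx, ty, tz, ax, ay, az, gripper, tx, ty, tz, ax, ay, az, gripper, ...]. A call has 1 to 10 rows; each row shifts and turns the pose as measured when the row begins, along the tool's axes as they then stand; what a row does not reach is not made up. A row lasts 1/10 s, in which the tool goes at most 50 mm and 8.59 degrees, less where a joint would pass 70% of its speed; a pose out of reach is approached as far as the arm can. A call is refused whole if a number of a shift passes 50 or a number of a turn 8.59, either way. A call with a gripper value outside its range is refused whole. The fingers move at their own pace and stop on an object; FORCE is the grip in N (left out, the last holds). Time passes only in rows, so rows that do not move let the fingers close. It gives the time, the measured TCP pose, the force and the opening at its end, in the units of the state.
- manip.state(): the state, without advancing time (a new reading comes with each control period).
- manip.get_image(name): name is "side" or "top" or "wrist"; returns (picture, depth): 420x560x3 uint8, red, green, blue; 420x560 float32, m along the optical axis (not along the pixel's ray), 0 where there is no reading.
- manip.camera_params(name): a dict with "fx", "fy", "cx", "cy" (pixels), "R" (3x3) and "t" (3): a world point X has camera coordinates R X + t; the wrist camera has in their place "mount" (4x4, takes a point from camera to tool coordinates, whose origin is the TCP and whose axes are the flange's). Camera axes: x right, y down, z forward; pixel columns grow to the right and rows downward; lengths in m; the calibration is good to about 2 mm. A picture is of the moment at which its call begins: read the wrist's pose just before it. camera_params takes no time and is no camera call.
- manip.job_done(): hands the job in, once; it reports no verdict.
The state is a dict: "time_s": time; "joint_positions": joint angles; "joint_vel": joint speeds; "joint_torque": joint torques, N m; "tcp_pos": TCP position; "orientation": TCP orientation; "contact_force": force on the tool from outside, world axes, zero at the start; "wrist_torque": the same for the moment, N m; "gripper_width": opening from 0.0 (shut) to 1.0 (fully open).
Only numpy, scipy, OpenCV 4.12 (cv2) and the standard library are available. Lean on these libraries where they do the work, as an engineer would, in place of code of your own. Each camera call takes 0.05 s, during which the arm holds its last target. There are 200 camera calls.

## Task

Tare the bench scale for the empty mixing bowl that stands on it: take the yellow-handled stylus out of its plaster pot, press the scale's recessed green button all the way down with the stylus's tip (not with the fingers) and let it spring back up, then put the stylus back upright into the pot it came from and let go. Leave the red button, the bowl and the dark wooden loop tool in the other pot alone.

Things in the scene. Friction and masses are not known exactly. Their poses are not given: they have to be found in the camera images.
- stylus_grip (a point): Centre of the loose stylus's round yellow handle (24 mm diameter, 60 mm tall), to be grasped from above in any yaw; z points up along it. Below it: a black collar (54 mm diameter, 6 mm thick, underside 36 mm below this point), then a steel rod (10 mm diameter, 70 mm long). It hangs upright in a pot by its collar, this point then 121 mm above the bench. About 70 g.
- stylus_tip (a point): Lower end of the stylus's rod, 106 mm below the handle's centre. At the start the rod hangs in one of two alike white plaster pots: fixed upright tubes on the bench, 72 mm outside, 32 mm bore, 85 mm tall. The rod has about 10 mm of play all round in the bore and the collar rests on the rim. Which pot holds the stylus varies.
- tare_top (a point): Centre of the top of the green button (27 mm diameter): at rest 37 mm above the bench, 8 mm below the level panel, in a well of 31 mm diameter. The fixed white scale (300 x 240 x 45 mm) has its panel towards the robot and its pan with the bowl (top about 127 mm high) behind. x points from the button to the pan side, z up; the red button is 110 mm off along -y.
- tare (a joint): How far the green button is pressed down: 0 up, 0.006 m fully down. A spring pushes it back: about 1.2 N to start, 4 N fully down.
- power (a joint): The same for the red power button, which must stay up.
- loop_grip (a point): Centre of the dark wooden handle (20 mm diameter) of the loop tool, which hangs alike in the other pot, 100 mm or more away; its steel wire loop on top reaches about 60 mm above this point.
- bowl_mid (a point): Half-way up the blue mixing bowl (140 mm across the rim, 65 mm tall) on the scale's pan; loose.
Not all that is in view belongs to the job. What is shaped like the part that bears stylus_grip but blue is not meant.

How it is judged:
By the outcome, as a careful person would: the job done as asked, in the order asked, and still so for the second after the job is handed in, with the robot touching nothing.
It also fails if it takes over 45 s, if anything falls off the work surface, if the arm or the gripper's body presses on something with over 40 N, if the wrist force passes 120 N, or if a joint passes its speed limit or range.

## Working session

There is one attempt and no reset: what is moved stays moved. The work goes in short steps, Python scripts to look and compute and a shell command to move; the robot and the scene stay as the last step left them, time stands still between calls to the robot, and variables do not carry over. Pictures are saved under pics/ and viewed, about 8 in all and at most 12, crops included, and the job is handed in when it is done.

```bash
mkdir -p pics; ls
python3 - <<'E'
from station import manip
import cv2,numpy as np
for n in("top","side"):
    p,d=manip.get_image(n); np.savez(f"{n}0.npz",p=p,d=d)
    cv2.imwrite(f"pics/{n}0.png",p[:,:,::-1])
    c=manip.camera_params(n); print(n,{k:np.round(v,3).tolist() for k,v in c.items()})
print(manip.camera_params("wrist")); print(manip.state())
E
```

```text
pics
top {'fx': 481.354, 'fy': 481.354, 'cx': 286.571, 'cy': 212.249, 'R': [[-0.019, -1.0, -0.004], [-0.983, 0.02, -0.185], [0.185, 0.001, -0.983]], 't': [-0.047, 0.585, 0.873]}
side {'fx': 400.018, 'fy': 400.018, 'cx': 283.621, 'cy': 207.185, 'R': [[0.946, -0.324, -0.015], [-0.232, -0.641, -0.732], [0.228, 0.696, -0.681]], 't': [-0.555, 0.18, 0.893]}
{'fx': 311.42597225313745, 'fy': 311.42597225313745, 'cx': 279.0178911453866, 'cy': 207.5525080527952, 'mount': array([[ 7.22753217e-04, -9.57642090e-01, -2.87960249e-01,
         7.29552027e-02],
       [ 9.99999401e-01,  4.55305924e-04,  9.95736975e-04,
         2.24302011e-04],
       [-8.22449631e-04, -2.87960796e-01,  9.57641845e-01,
         2.96433517e-02],
       [ 0.00000000e+00,  0.00000000e+00,  0.00000000e+00,
         1.00000000e+00]])}
{'time_s': 0.1, 'joint_positions': array([ 1.07228732e+00,  9.18384128e-02,  1.23174779e+00, -2.74822726e-05,
        1.81981520e+00, -5.67085905e-02]), 'joint_vel': array([-0.00084313, -0.00434652, -0.00149969, -0.00046036, -0.00098963,
       -0.00128419]), 'joint_torque': array([ 1.35515784e-03, -4.60220361e+01, -4.19217610e+01, -1.67209432e-04,
        1.07137399e-02,  3.94984329e-05]), 'tcp_pos': array([0.25658179, 0.54244182, 0.4036408 ]), 'orientation': array([-6.88255308e-01, -3.06479169e+00,  2.74345783e-03]), 'contact_force': array([-0.15133626, -0.33620346,  0.08186402]), 'wrist_torque': array([-0.0099144 ,  0.02307296, -0.01427458]), 'gripper_width': 0.9963038594399337}
```

View pics/top0.png

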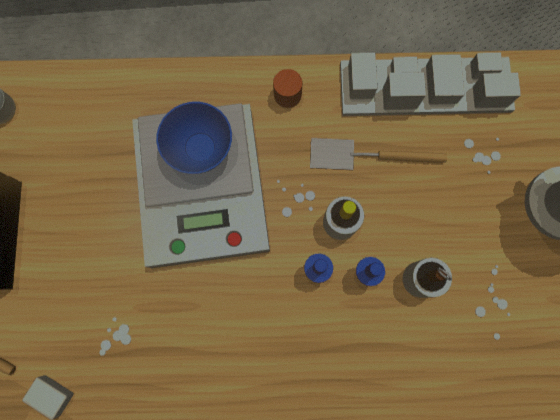

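View pics/side0.png

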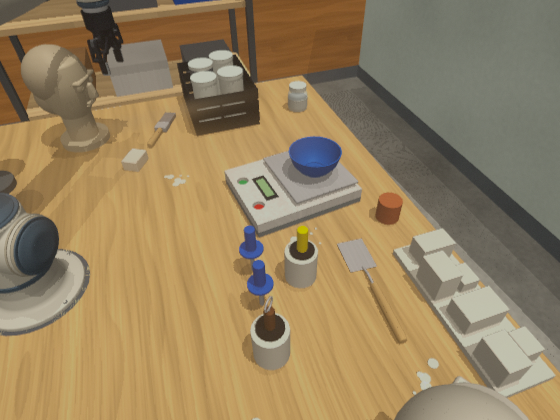

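Top view candidates: the yellow handle is at (349,209) in the pot at (344,218). Blue lookalikes stand at (319,268) and (371,271). The loop tool is at (431,278), green button at (178,247), red at (234,239). The side view agrees, with the yellow handle at (302,240). I choose the yellow one and measure next.

```bash
cat > h.py <<'E'
import numpy as np,cv2
from station import manip
from scipy.spatial.transform import Rotation as Rn
def cam(name,st=None):
    c=manip.camera_params(name)
    if name!="wrist": return c,np.array(c["R"]).T,-np.array(c["R"]).T@np.array(c["t"])
    m=np.array(c["mount"]); T=np.eye(4); T[:3,:3]=Rn.from_rotvec(st["orientation"]).as_matrix(); T[:3,3]=st["tcp_pos"]; T=T@m
    return c,T[:3,:3],T[:3,3]
def ray(C,u,v):
    c,R,o=C; return o,R@np.array([(u-c["cx"])/c["fx"],(v-c["cy"])/c["fy"],1])
def plane(C,u,v,z):
    o,d=ray(C,u,v); return o+d*(z-o[2])/d[2]
def pix(C,X):
    c,R,o=C; p=R.T@(np.array(X)-o); return c["fx"]*p[0]/p[2]+c["cx"],c["fy"]*p[1]/p[2]+c["cy"]
def pts(C,d,m):
    c,R,o=C; v,u=np.nonzero(m&(d>0)); z=d[v,u]
    return (np.stack([(u-c["cx"])/c["fx"]*z,(v-c["cy"])/c["fy"]*z,z],1))@R.T+o
def hsv(p,h0,h1,s=120,v=50): return cv2.inRange(cv2.cvtColor(p,cv2.COLOR_RGB2HSV),(h0,s,v),(h1,255,255))>0
def blobs(m,amin=20):
    n,l,s,c=cv2.connectedComponentsWithStats(m.astype(np.uint8)); return [(l==i,s[i],c[i]) for i in range(1,n) if s[i][4]>=amin]
E
python3 - <<'E'
from h import *
for n in("top","side"):
    f=np.load(n+"0.npz");p,d=f["p"],f["d"];C=cam(n)
    for nm,h in(("yellow",(26,34,200,120)),("green",(45,85,120,50)),("blue",(110,130,120,50)),("red",(0,6,180,90))):
        for m,s,c in blobs(hsv(p,*h)):
            X=pts(C,d,m); print(n,nm,s[:5],np.round(c,1),len(X),np.round(np.median(X,0),3),"zmax",X[:,2].max().round(3), "top", np.round(np.mean(X[X[:,2]>X[:,2].max()-.006],0),3))
E
```

```text
top yellow [344 201  12  12  74] [349.4 206.6] 73 [ 0.573 -0.166  0.149] zmax 0.153 top [ 0.574 -0.167  0.15 ]
top green [172 241  12  12  95] [178.3 246.9] 93 [0.523 0.152 0.036] zmax 0.041 top [0.523 0.154 0.037]
top blue [ 157  102   75   71 2472] [195.4 139.5] 2461 [0.726 0.114 0.075] zmax 0.129 top [0.723 0.102 0.126]
top blue [305 254  28  28 554] [318.8 267.1] 551 [ 0.474 -0.114  0.076] zmax 0.138 top [ 0.475 -0.115  0.135]
top blue [357 257  28  28 529] [370.7 270.6] 526 [ 0.466 -0.207  0.076] zmax 0.139 top [ 0.467 -0.21   0.135]
top red [228 233  12   8  42] [233.3 236.6] 42 [0.54  0.047 0.036] zmax 0.039 top [0.541 0.047 0.036]
top red [229 240  11   5  22] [233.7 242.5] 22 [0.529 0.047 0.036] zmax 0.039 top [0.529 0.046 0.036]
side yellow [297 226  11   8  74] [302.2 229.7] 74 [ 0.572 -0.167  0.149] zmax 0.152 top [ 0.572 -0.166  0.149]
side blue [174   0  35   4  85] [186.8   1. ] 85 [0.571 1.311 0.187] zmax 0.199 top [0.541 1.308 0.196]
side blue [ 290  137   51   31 1076] [315.8 152. ] 1070 [0.734 0.149 0.096] zmax 0.128 top [0.724 0.105 0.125]
side blue [245 226  10   8  64] [249.2 229.4] 64 [ 0.474 -0.115  0.134] zmax 0.136 top [ 0.474 -0.115  0.134]
side blue [240 241  23  17 210] [251.9 250.7] 210 [ 0.474 -0.123  0.074] zmax 0.08 top [ 0.475 -0.122  0.075]
side blue [253 260  11  10  81] [258.  264.7] 80 [ 0.466 -0.211  0.134] zmax 0.136 top [ 0.466 -0.211  0.134]
side blue [248 274  25  21 282] [260.6 285.7] 282 [ 0.465 -0.218  0.074] zmax 0.098 top [ 0.477 -0.213  0.098]
side red [255 205   8   4  24] [258.3 206.3] 23 [0.536 0.051 0.036] zmax 0.038 top [0.537 0.051 0.036]
```

```bash
python3 -m inch '[-35,-30,0,0,0,0,1,-35,-30,0,0,0,0,1,-35,-30,0,0,0,0,1,-35,-30,0,0,0,0,1,-35,-30,0,0,0,0,1,-35,-30,0,0,0,0,1,-35,-30,0,0,0,0,1,-35,-30,0,0,0,0,1,-35,-30,0,0,0,0,1,-35,-30,0,0,0,0,1]' 40; python3 -m inch '[-35,-30,0,0,0,0,1,-35,-30,0,0,0,0,1,-35,-30,0,0,0,0,1,-35,-30,0,0,0,0,1,-35,-30,0,0,0,0,1,-35,-30,0,0,0,0,1,0,0,0,0,0,0,1]'
cat > go.py <<'E'
import sys
from h import *
# remaining tool-axis shift (mm) to TCP target, plus tilt/yaw fix (deg)
def rem(t,st=None):
    st=st or manip.state(); R=Rn.from_rotvec(st["orientation"]).as_matrix()
    print("t",round(float(st["time_s"]),2),"tcp",np.round(st["tcp_pos"],4),"shift mm",np.round(R.T@(np.array(t)-st["tcp_pos"])*1000,1),"z",np.round(R[:,2],3),"x",np.round(R[:,0],3),"F",np.round(st["contact_force"],1),"w",round(float(st["gripper_width"]),3))
    down=np.cross(R[:,2],[0,0,-1]); print("tilt fix deg",np.round(np.degrees(R.T@down),2))
if __name__=="__main__": rem([float(a) for a in sys.argv[1:4]])
E
python3 go.py 0.573 -0.167 0.40
```

```text
time_s: 1.1
tcp_pos: [0.4489, 0.1118, 0.3969]
orientation: [-0.669, -3.063, 0.016]
contact_force: [1.7, 0.2, 0.8]
gripper_width: 0.999
time_s: 1.8
tcp_pos: [0.5678, -0.1563, 0.3927]
orientation: [-0.677, -3.055, 0.017]
contact_force: [-0.1, 0.3, -0.9]
gripper_width: 1.001
t 1.8 tcp [ 0.5678 -0.1563  0.3927] shift mm [-9.2 -7.5 -7.3] z [-0.014 -0.008 -1.   ] x [-0.906  0.423  0.01 ] F [-0.1  0.3 -0.9] w 1.001
tilt fix deg [-0.76 -0.56  0.  ]
```

```bash
python3 -m inch '[-9,-7,0,-0.8,-0.6,0,1,0,0,0,0,0,0,1]' >/dev/null
python3 - <<'E'
from h import *
st=manip.state(); p,d=manip.get_image("wrist"); C=cam("wrist",st); np.savez("w1.npz",p=p,d=d)
m=hsv(p,24,36,150,80)
for b,s,c in blobs(m,100):
    X=pts(C,d,b); T=X[X[:,2]>X[:,2].max()-.006]; print(s,np.round(c,1),"top mean",np.round(T.mean(0),4),"mid",np.round((T.min(0)+T.max(0))/2,4))
from go import rem; rem([.573,-.167,.4],st)
cv2.imwrite("pics/w1.png",p[:,:,::-1])
E
```

```text
[268 188  24  17 153] [280.1 195.5] top mean [ 0.5638 -0.1605  0.1451] mid [ 0.5638 -0.1615  0.146 ]
[264 204  32  31 739] [279.2 219.8] top mean [ 0.573  -0.1663  0.1519] mid [ 0.5734 -0.1664  0.152 ]
t 2.0 tcp [ 0.5735 -0.1679  0.3911] shift mm [ 0.8  0.6 -8.9] z [-0.     0.002 -1.   ] x [-0.906  0.424  0.001] F [-0.5  0.4  0.3] w 1.001
tilt fix deg [ 0.11 -0.07  0.  ]
```

View pics/w1.png

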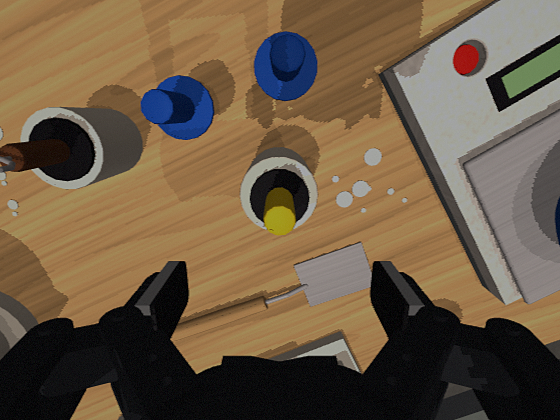

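The close view confirms the choice: the yellow handle is at (279,220) in the white pot at (279,195). The blue ones stand apart at (287,60) and (180,105), the dark handle at (30,155). Next I fit the pot's centre from its rim and descend.

```bash
cat > pot.py <<'E'
from h import *
from scipy.optimize import least_squares
def pot(C,d,c0,z0=.080,z1=.089):
    X=pts(C,d,np.ones(d.shape,bool)); r=np.hypot(*(X[:,:2]-c0).T)
    X=X[(X[:,2]>z0)&(X[:,2]<z1)&(r<.055)]
    # outer edge: furthest point per bearing
    c=np.array(c0,float)
    for _ in range(4):
        a=np.degrees(np.arctan2(*(X[:,:2]-c).T[::-1])).astype(int)//10; r=np.hypot(*(X[:,:2]-c).T)
        E=np.array([X[a==k][np.argsort(r[a==k])[-3:]].mean(0) for k in np.unique(a) if (a==k).sum()>4])
        s=least_squares(lambda q:np.hypot(E[:,0]-q[0],E[:,1]-q[1])-.0355,c,loss="soft_l1",f_scale=.001); c=s.x
    return c,len(E),np.sqrt(np.mean(s.fun**2)),np.median(X[:,2])
E
python3 - <<'E'
from pot import *
f=np.load("w1.npz"); st=manip.state()
print(pot(cam("wrist",st),f["d"],(.565,-.163)))
f=np.load("top0.npz"); print(pot(cam("top"),f["d"],(.565,-.163)))
E
python3 -m inch '[1,1,37,0,0,0,1,0,0,37,0,0,0,1,0,0,30,0,0,0,1,0,0,0,0,0,0,1]'; python3 go.py .5733 -.1665 .280
```

```text
(array([ 0.57121967, -0.16489714]), 32, np.float64(0.00020842647366870463), np.float64(0.08640996801695328))
(array([ 0.57064196, -0.16608994]), 36, np.float64(0.0007295158894535821), np.float64(0.08427924335645648))
time_s: 2.45
tcp_pos: [0.5723, -0.1605, 0.2887]
orientation: [0.671, 3.063, 0.005]
contact_force: [-0.6, -0.3, -0.8]
gripper_width: 1.005
t 2.45 tcp [ 0.5723 -0.1605  0.2887] shift mm [-3.4 -5.1  8.7] z [ 0.007  0.002 -1.   ] x [-0.908  0.418 -0.005] F [-0.6 -0.3 -0.8] w 1.005
tilt fix deg [ 0.24  0.3  -0.  ]
```

```bash
python3 -m inch '[-3,-5,9,0,0,0,1,0,0,0,0,0,0,1]'>/dev/null; python3 go.py .5733 -.1665 .280
```

```text
t 2.65 tcp [ 0.5731 -0.165   0.282 ] shift mm [-0.8 -1.3  2. ] z [ 0.009  0.001 -1.   ] x [-0.91   0.415 -0.008] F [-0.5  0.1 -0.5] w 0.997
tilt fix deg [0.27 0.46 0.  ]
```

```bash
python3 -m inch '[-1,-1,2,0.3,0.5,0,1,0,0,0,0,0,0,0,0,0,0,0,0,0,0,0,0,0,0,0,0,0,0,0,0,0,0,0,0,0,0,0,0,0,0,0]' 40 >/dev/null; python3 go.py .5733 -.1665 .280; python3 -m inch '[0,0,0,0,0,0,0,0,0,0,0,0,0,0]'; python3 go.py .5733 -.1665 .280
```

```text
t 3.25 tcp [ 0.5748 -0.1667  0.2866] shift mm [ 1.5 -0.4  6.6] z [ 0.008 -0.003 -1.   ] x [-0.91   0.416 -0.008] F [ 0.8  1.1 -1. ] w 0.27
tilt fix deg [0.   0.47 0.  ]
time_s: 3.45
tcp_pos: [0.5748, -0.1667, 0.2866]
orientation: [0.666, 3.062, -0.003]
contact_force: [-0.7, 0.4, -0.4]
gripper_width: 0.27
t 3.45 tcp [ 0.5748 -0.1667  0.2866] shift mm [ 1.5 -0.4  6.6] z [ 0.007 -0.003 -1.   ] x [-0.91   0.415 -0.008] F [-0.7  0.4 -0.4] w 0.27
tilt fix deg [0.   0.47 0.  ]
```

```bash
python3 -m inch '[0,0,-25,0,0.4,0,0,0,0,-40,0,0,0,0,0,0,-40,0,0,0,0,0,0,0,0,0,0,0]' 60
python3 - <<'E'
from h import *
from go import rem
st=manip.state(); p,d=manip.get_image("wrist"); C=cam("wrist",st); np.savez("w2.npz",p=p,d=d)
rem([.523,.153,st["tcp_pos"][2]],st)
cv2.imwrite("pics/w2.png",p[:,:,::-1])
p,d=manip.get_image("side"); cv2.imwrite("pics/s2.png",cv2.resize(p[100:310,160:440,::-1],None,fx=2,fy=2))
from pot import pot
E
```

```text
time_s: 3.85
tcp_pos: [0.5742, -0.1665, 0.3918]
orientation: [-0.667, -3.064, -0.001]
contact_force: [0.1, -0.7, 0.2]
gripper_width: 0.267
t 3.85 tcp [ 0.5742 -0.1665  0.3918] shift mm [179.4 269.4   0.9] z [-0.005  0.002 -1.   ] x [-0.91   0.416  0.006] F [ 0.1 -0.7  0.2] w 0.267
tilt fix deg [-0.03 -0.33 -0.  ]
```

View pics/s2.png

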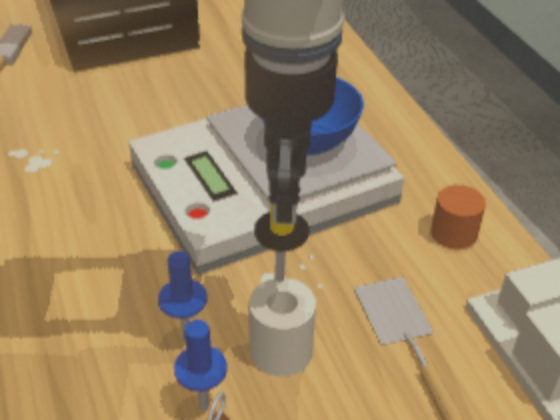

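View pics/w2.png

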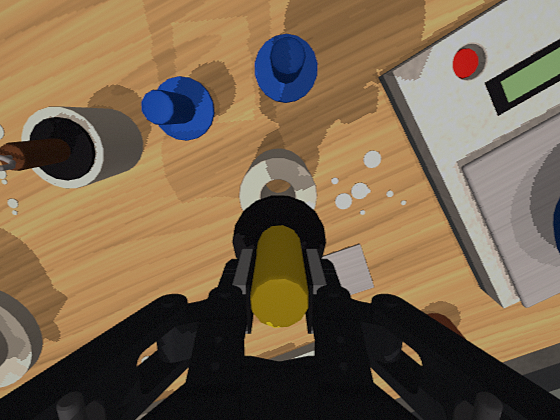

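The side view shows the stylus lifted clear and upright above the pot at (282,290) in the crop. The wrist view shows the handle square between the pads. Now I transit towards the green button.

```bash
python3 -m inch '[20,30,0,0,-0.3,0,0,20,30,0,0,0,0,0,20,30,0,0,0,0,0,20,30,0,0,0,0,0,20,30,0,0,0,0,0,20,30,0,0,0,0,0,0,0,0,0,0,0,0]' >/dev/null
cat > look.py <<'E'
from h import *
from go import rem
import sys
tag=sys.argv[1]
st=manip.state(); p,d=manip.get_image("wrist"); C=cam("wrist",st)
for b,s,c in blobs(hsv(p,50,80,150,60),60): print("green w",s,np.round(plane(C,*c,.037),4))
f=np.load("top0.npz")
for b,s,c in blobs(hsv(f["p"],45,85,120,50),60): print("green top",s,np.round(plane(cam("top"),*c,.037),4))
rem([.523,.153,st["tcp_pos"][2]],st)
for n in("top","side"):
    p,d=manip.get_image(n); np.savez(f"{n}_{tag}.npz",p=p,d=d); t=st["tcp_pos"]
    u,v=map(int,pix(cam(n),[t[0],t[1],t[2]-.25])); print(n,"crop centre",u,v)
    cv2.imwrite(f"pics/{n}_{tag}.png",cv2.resize(p[max(v-70,0):v+70,max(u-70,0):u+70,::-1],None,fx=4,fy=4))
E
python3 look.py a
```

```text
green w [358 131  27  27 573] [0.5238 0.1547 0.037 ]
green top [172 241  12  12  95] [0.5228 0.1531 0.037 ]
t 4.65 tcp [0.5381 0.0531 0.3701] shift mm [55.6 84.4  1. ] z [-0.031  0.005 -0.999] x [-0.907  0.419  0.031] F [-0.2 -1.  -0.7] w 0.266
tilt fix deg [-0.48 -1.76  0.  ]
top crop centre 224 231
side crop centre 256 179
```

```bash
python3 -m inch '[14,21,-3,-0.4,-1.7,0,0,14,21,-3,0,0,0,0,14,21,-3,0,0,0,0,14,21,0,0,0,0,0,0,0,0,0,0,0,0]' >/dev/null; python3 go.py .5235 .154 .35
```

```text
t 5.3 tcp [0.5262 0.1445 0.3758] shift mm [ 6.5  7.6 25.8] z [-0.004 -0.007 -1.   ] x [-0.9    0.435  0.001] F [ 0.6  0.2 -0.6] w 0.265
tilt fix deg [-0.45 -0.05  0.  ]
```

```bash
python3 -m inch '[6,8,19,-0.4,0,0,0,0,0,17,0,0,0,0,0,0,0,0,0,0,0]' >/dev/null; python3 look.py b
```

```text
green w [269 181  29  18 358] [0.5199 0.1571 0.037 ]
green top [172 241  12  12  95] [0.5228 0.1531 0.037 ]
t 5.6 tcp [0.5257 0.1503 0.3382] shift mm [ 3.6  1.3 -0. ] z [-0.001 -0.003 -1.   ] x [-0.898  0.439 -0.001] F [-0.5 -0.9 -1.1] w 0.27
tilt fix deg [-0.15  0.03  0.  ]
top crop centre 173 242
side crop centre 242 168
```

View pics/side_b.png

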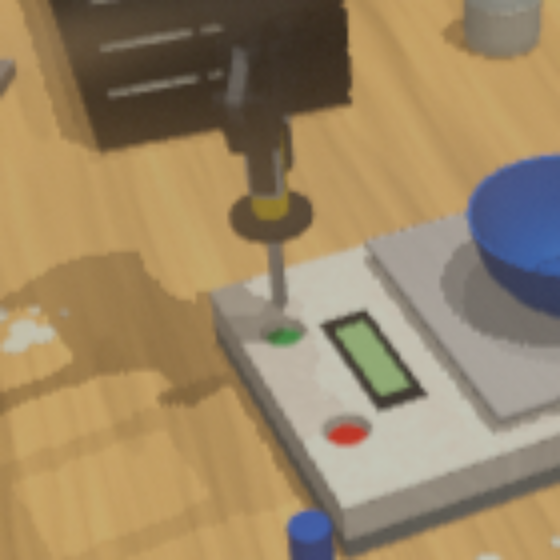

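The side crop shows the tip at (279,306), just above the green button at (285,335). I check the tip numerically against the prediction.

```bash
python3 - <<'E'
from h import *
C=cam("side"); st=manip.state(); t=st["tcp_pos"]
z=t[2]-.2716
print("pred tip px",np.round(pix(C,[t[0],t[1],z]),1),"seen 241.8 174.5")
print("seen tip at z",z,plane(C,241.8,174.5,z).round(4))
print("btn px pred",np.round(pix(C,[.5235,.154,.037]),1))
f=np.load("side0.npz"); m=hsv(f["p"],45,85,60,40)
for b,s,c in blobs(m,10): print("green side0",s,c.round(1),plane(C,*c,.037).round(4))
E
python3 go.py .5235 .154 .338
```

```text
pred tip px [243.2 173.8] seen 241.8 174.5
seen tip at z 0.07003992756568261 [0.5216 0.149  0.07  ]
btn px pred [243.1 182.8]
green side0 [239 180   8   4  28] [242.5 181.6] [0.5232 0.1595 0.037 ]
t 5.75 tcp [0.5259 0.1507 0.3416] shift mm [3.6 1.9 3.6] z [ 0.004 -0.001 -1.   ] x [-0.898  0.439 -0.004] F [-0.9 -0.4 -0.5] w 0.262
tilt fix deg [ 0.05  0.23 -0.  ]
```

```bash
python3 -m inch '[3,3,12,0,0.2,0,0,0,0,8,0,0,0,0]' >/dev/null; python3 go.py .5248 .1545 .3026; python3 -m inch '[0,0,2,0,0,0,0]' >/dev/null;  python3 go.py .5248 .1545 .3026
```

```text
t 5.95 tcp [0.5253 0.154  0.3237] shift mm [ 0.8  0.1 21.1] z [ 0.006  0.002 -1.   ] x [-0.898  0.441 -0.005] F [-0.1  0.7 -0.9] w 0.267
tilt fix deg [ 0.23  0.26 -0.  ]
t 6.05 tcp [0.5253 0.1539 0.3207] shift mm [ 0.8  0.3 18.1] z [ 0.005  0.001 -1.   ] x [-0.898  0.441 -0.004] F [-0.7 -0.9 -0.6] w 0.263
tilt fix deg [ 0.2   0.22 -0.  ]
```

```bash
for s in 1; do python3 -m inch '[1,0,8,0.2,0.2,0,0,0,0,3,0,0,0,0]' >/dev/null; python3 go.py .5248 .1545 .3026; done; python3 -m inch '[0,0,3,0,0,0,0]' >/dev/null; python3 go.py .5248 .1545 .3026; python3 -m inch '[0,0,3,0,0,0,0]' >/dev/null; python3 go.py .5248 .1545 .3026
```

```text
t 6.25 tcp [0.5243 0.1544 0.3088] shift mm [-0.4  0.3  6.2] z [-0. -0. -1.] x [-0.898  0.441 -0.   ] F [ 0.2 -0.2 -0.7] w 0.267
tilt fix deg [-0.03  0.   -0.  ]
t 6.35 tcp [0.5243 0.1544 0.3058] shift mm [-0.4  0.3  3.2] z [ 0. -0. -1.] x [-0.898  0.44  -0.   ] F [-0.4  0.2  1.3] w 0.262
tilt fix deg [-0.02  0.02 -0.  ]
t 6.45 tcp [0.5243 0.1545 0.303 ] shift mm [-0.4  0.2  0.4] z [ 0.001 -0.    -1.   ] x [-0.898  0.44  -0.001] F [-0.5 -0.3  4. ] w 0.267
tilt fix deg [-0.    0.06 -0.  ]
```

```bash
python3 -m inch '[0,0,2,0,0,0,0]' >/dev/null; python3 go.py .5248 .1545 .3026; python3 -m inch '[0,0,2,0,0,0,0]' >/dev/null; python3 go.py .5248 .1545 .3026
```

```text
t 6.55 tcp [0.5244 0.1544 0.3022] shift mm [-0.3  0.2 -0.4] z [ 0.002 -0.    -1.   ] x [-0.898  0.44  -0.002] F [-1.5 -1.4 10.2] w 0.263
tilt fix deg [0.04 0.13 0.  ]
t 6.65 tcp [0.5244 0.1544 0.3021] shift mm [-0.3  0.3 -0.5] z [ 0.004 -0.    -1.   ] x [-0.898  0.44  -0.004] F [-2.6 -1.9 10.9] w 0.263
tilt fix deg [ 0.09  0.22 -0.  ]
```

The button is bottomed: the tip went about 6 mm past first contact, the spring ramped 1 to 4 N, then a hard stop at about 11 N. Now I lift, look at the button, and return.

```bash
python3 -m inch '[0,0,-5,0,0,0,0,0,0,-20,0,0,0,0,0,0,-40,0,0,0,0,0,0,-30,0,0,0,0,0,0,0,0,0,0,0]'; python3 go.py .5735 -.1660 .400
```

```text
time_s: 7.15
tcp_pos: [0.5236, 0.1545, 0.3996]
orientation: [0.709, 3.058, 0.0]
contact_force: [0.4, 0.2, 0.3]
gripper_width: 0.263
t 7.15 tcp [0.5236 0.1545 0.3996] shift mm [-1.858e+02 -2.658e+02 -1.000e-01] z [ 0.002 -0.    -1.   ] x [-0.898  0.44  -0.002] F [0.4 0.2 0.3] w 0.263
tilt fix deg [ 0.04  0.13 -0.  ]
```

```bash
python3 -m inch '[-22,-32,-1,0,0,0,0,-22,-32,-1,0,0,0,0,-22,-32,-1,0,0,0,0,-22,-32,-1,0,0,0,0,-22,-32,-1,0,0,0,0,-22,-32,-1,0,0,0,0,-22,-32,-1,0,0,0,0,0,0,0,0,0,0,0]' >/dev/null
python3 - <<'E'
from pot import *
from go import rem
st=manip.state(); rem([.572,-.1655,.385],st)
p,d=manip.get_image("wrist"); C=cam("wrist",st)
print("pot px",np.round(pix(C,[.572,-.1655,.085])))
p,d=manip.get_image("top")
for b,s,c in blobs(hsv(p,45,85,120,50),60): print("green top",s,np.median(pts(cam("top"),d,b),0).round(4))
E
```

```text
t 7.95 tcp [ 0.5658 -0.1226  0.3977] shift mm [-24.3 -35.9  12.6] z [-0.003  0.002 -1.   ] x [-0.901  0.435  0.004] F [ 0.   0.8 -0.7] w 0.268
tilt fix deg [ 0.01 -0.22  0.  ]
pot px [241. 221.]
green top [172 241  12  12  98] [0.5229 0.1526 0.0358]
```

```bash
python3 -m inch '[-12,-18,2,0,-0.2,0,0,-12,-18,2,0,0,0,0,0,0,0,0,0,0,0]' >/dev/null
python3 - <<'E'
from h import *
from go import rem
st=manip.state(); rem([.572,-.1655,.375],st)
t=st["tcp_pos"]
C=cam("side"); p,d=manip.get_image("side"); 
print("tip pred",np.round(pix(C,[t[0],t[1],t[2]-.2716]),1),"pot centre rim",np.round(pix(C,[.571,-.1655,.085]),1))
u,v=map(int,pix(C,[.571,-.1655,.1])); print(u,v)
a=cv2.resize(p[v-70:v+70,u-50:u+50,::-1],None,fx=4,fy=4)
C=cam("top"); p,d=manip.get_image("top"); u,v=map(int,pix(C,[.571,-.1655,.1])); print(u,v)
b=cv2.resize(p[v-70:v+70,u-50:u+50,::-1],None,fx=4,fy=4)
print("tip pred",np.round(pix(C,[t[0],t[1],t[2]-.2716]),1),"pot centre rim",np.round(pix(C,[.571,-.1655,.085]),1))
cv2.imwrite("pics/c.png",np.hstack([a,b])[:600,:800])
E
```

```text
t 8.35 tcp [ 0.5723 -0.1592  0.3922] shift mm [-2.5 -5.9 17.2] z [-0.001  0.005 -1.   ] x [-0.904  0.427  0.003] F [-0.2  0.6 -0.1] w 0.268
tilt fix deg [ 0.22 -0.17 -0.  ]
tip pred [300.8 236.9] pot centre rim [301.  250.5]
301 245
345 213
tip pred [343.  210.5] pot centre rim [344.3 214.7]
```

View pics/c.png

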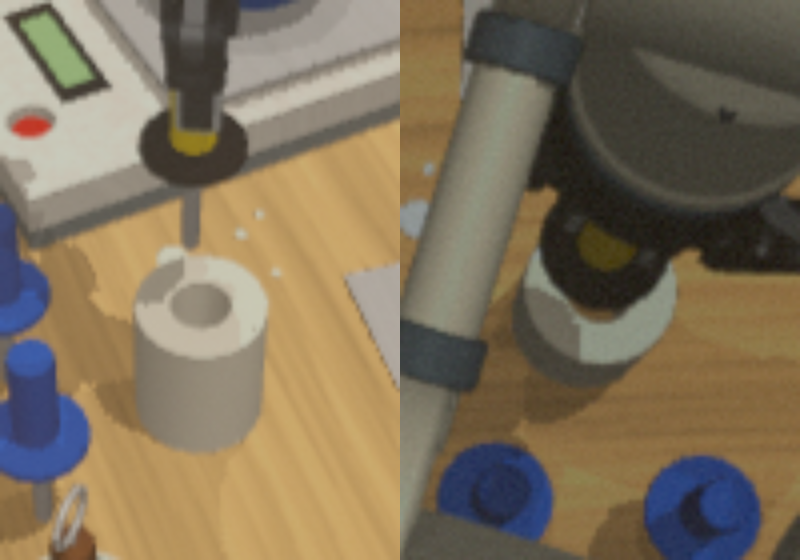

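The side crop shows the tip at (191,247), above the bore at (201,305). It is about 4 mm left of the TCP axis, so I aim at x=0.574, close to the pose at which it was grasped.

```bash
python3 -m inch '[-5,-6,6,0.2,-0.2,0,0,0,0,6,0,0,0,0]' >/dev/null; python3 go.py .574 -.1665 .350
```

```text
t 8.65 tcp [ 0.5745 -0.163   0.3815] shift mm [-0.9 -3.4 31.5] z [ 0.004  0.001 -1.   ] x [-0.906  0.423 -0.003] F [-0.8 -0.2 -1. ] w 0.265
tilt fix deg [ 0.12  0.18 -0.  ]
```

```bash
python3 -m inch '[-1,-4,15,0.1,0.2,0,0,0,0,10,0,0,0,0]' >/dev/null; python3 go.py .574 -.1665 .340;python3 -m inch '[0,-1,12,0,0,0,0]' >/dev/null; python3 go.py .574 -.1665 .287
```

```text
t 8.85 tcp [ 0.5738 -0.1662  0.355 ] shift mm [-0.3 -0.2 15. ] z [ 0.001  0.    -1.   ] x [-0.907  0.421 -0.   ] F [-0.6  0.3 -0.7] w 0.265
tilt fix deg [ 0.03  0.02 -0.  ]
t 8.95 tcp [ 0.5734 -0.1668  0.3419] shift mm [-0.4  0.5 54.9] z [ 0.001  0.001 -1.   ] x [-0.907  0.421 -0.   ] F [0.3 0.2 0.4] w 0.266
tilt fix deg [0.04 0.02 0.  ]
```

```bash
python3 -m inch '[0,0,20,0,0,0,0,0,0,18,0,0,0,0]' >/dev/null; python3 go.py .574 -.1665 .287;python3 -m inch '[0,0,8,0,0,0,0,0,0,2,0,0,0,0]' >/dev/null; python3 go.py .574 -.1665 .287
```

```text
t 9.15 tcp [ 0.5731 -0.1668  0.3015] shift mm [-0.7  0.6 14.5] z [ 0.001  0.    -1.   ] x [-0.907  0.421 -0.001] F [ 0.6 -0.1 -0.8] w 0.265
tilt fix deg [0.05 0.04 0.  ]
t 9.35 tcp [ 0.5722 -0.1665  0.2867] shift mm [-1.7  0.8 -0.4] z [-0.005  0.003 -1.   ] x [-0.907  0.421  0.006] F [-5.9  2.  16.5] w 0.266
tilt fix deg [ 0.01 -0.34 -0.  ]
```

```bash
python3 -m inch '[0,0,-1,0,0,0,0]' >/dev/null; python3 go.py .574 -.1665 .287; python3 -m inch '[0,0,0,0,0,0,0.6,0,0,0,0,0,0,1,0,0,0,0,0,0,1,0,0,0,0,0,0,1,0,0,0,0,0,0,1]' >/dev/null; python3 go.py .574 -.1665 .287
```

```text
t 9.45 tcp [ 0.5721 -0.1665  0.2877] shift mm [-1.7  0.8  0.7] z [-0.005  0.003 -1.   ] x [-0.907  0.421  0.006] F [-0.5 -0.5 -0. ] w 0.267
tilt fix deg [ 0.01 -0.34  0.  ]
t 9.95 tcp [ 0.5727 -0.1667  0.2909] shift mm [-1.1  0.8  3.9] z [-0.     0.001 -1.   ] x [-0.907  0.421  0.001] F [-0.4 -0.8 -0.2] w 1.0
tilt fix deg [ 0.04 -0.04  0.  ]
```

```bash
python3 -m inch '[0,0,-20,0,0,0,1,0,0,-40,0,0,0,1,0,0,-40,0,0,0,1,0,0,-20,0,0,0,1,0,0,0,0,0,0,1]'
python3 - <<'E'
from h import *
st=manip.state(); p,d=manip.get_image("wrist"); C=cam("wrist",st)
for b,s,c in blobs(hsv(p,24,36,150,80),100):
    X=pts(C,d,b); T=X[X[:,2]>X[:,2].max()-.006]; print(s,"top mid",np.round((T.min(0)+T.max(0))/2,4))
p,d=manip.get_image("side"); cv2.imwrite("pics/fin.png",cv2.resize(p[130:330,200:400,::-1],None,fx=3,fy=3))
for nm,h in(("green",(45,85,60,40)),("red",(0,6,180,90))):
  for b,s,c in blobs(hsv(p,*h),15): print("side",nm,s,np.median(pts(cam("side"),d,b),0).round(3))
E
```

```text
time_s: 10.45
tcp_pos: [0.5725, -0.1668, 0.4133]
orientation: [-0.677, -3.064, -0.002]
contact_force: [1.1, -0.4, 0.6]
gripper_width: 1.004
[268 179  21  15 112] top mid [ 0.5598 -0.1599  0.1446]
[264 193  30  28 633] top mid [ 0.5684 -0.1645  0.1513]
side green [239 180   8   4  28] [0.524 0.161 0.035]
side red [255 205   8   4  23] [0.536 0.05  0.036]
```

View pics/fin.png

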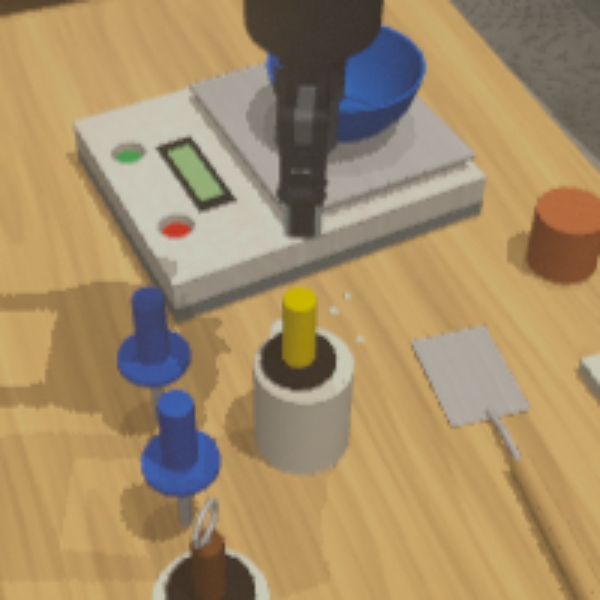

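The stylus stands upright in its pot, handle at (299,325), collar on the rim and nothing gripping it. Both buttons are up and the other items look undisturbed. I'm handing in.

```bash
python3 -c "
from station import manip
print(manip.job_done())"
```

```text
the job is handed in; nothing more can be done
None
```

The job is done and handed in after about 10.5 s of robot time; no verdict was reported.

**What I did:** I took the yellow stylus from its pot and pressed the green button with its tip. The force rose from about 1 N to 4 N over roughly 6 mm, then hit a hard stop at about 11 N. I lifted off, put the stylus back in the same pot and let go.

**Last checks:**
- **Stylus:** its handle top is at z = 0.151 m, the same as at the start. It stands upright with the collar on the rim, about 5 mm from where it hung before.
- **Buttons:** both look up, with the green one at the same place and height as before the press.
- **Other objects:** the bowl, loop tool and blue lookalikes look undisturbed in the side view.
- **Forces:** the highest force I read was about 18 N, when the collar touched the rim.

**Disagreement:** the side camera put the stylus tip about 4 mm off the gripper's axis. That was within the tolerance of both the button and the pot's bore, and I only partly corrected for it.

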